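# Put the loose dishwasher tablets back in the child-safe tub

## Task

Dishwasher tablets have been left lying on the worktop, where children can reach them. Find which of the two clear tubs still has room, squeeze the two side tabs of its safety cap together and turn the cap off, and stand the cap the right way up on the worktop; leave the full tub closed and the other things on the worktop where they are. Drop every loose tablet into the open tub, then put the cap back on and, squeezing, turn it home until both tabs have sprung out and it is locked.

Things in the scene. Friction and masses are not known exactly. Their poses are not given: they have to be found in the camera images.
- tub_a: tub A: squat clear plastic tub held to the worktop by a suction foot (cannot move); origin at the centre of its underside, z up. 84 mm across (foot 92 mm), shoulder 70 mm up with a white collar, neck 45 mm across with a round mouth 40 mm across, its rim 108.5 mm up; 112.5 mm tall with the cap on. Inside, one layer of tablets covers the bottom, up to 17 mm. Its x axis is that of the locked cap
- cap_a_grip (a point): middle of the blue cap of tub A, on its axis, at mid height of its tabs: 33 mm above the cap's lower edge, 9 mm below its top, z up. 63 mm across along x, flattened at the tabs, 42 mm tall, about 70 g. White squeeze tabs at its +y and -y sides, pads 21 mm wide, 18 mm tall, centred at this height, 66 mm apart over the outsides when sprung out, 56 mm squeezed. Stands on its lower edge when put down
- cap_a_tab_left (a joint): squeeze tab at the +y side of cap A: 0 sprung out, 0.005 m fully in. It is a spring, 3 N when out to 8 N fully in. With both tabs squeezed in, and only then, the cap can be turned past the stops, either way
- cap_a_tab_right (a joint): squeeze tab at the -y side of cap A, like the other. To open: squeeze both tabs, turn the cap counter-clockwise seen from above. From 40 to 125 degrees away from home it lifts straight off; in between, the lugs hold it down
- fill_a: the tablets that pack tub A to the brim, seen through its wall; origin 17 mm above the tub's underside. Exactly one of the two fills is there: a tub without its fill (None) has room for all the loose tablets, the other is full
- tub_b: tub B, like tub A. Either tub may stand on the left. On the shoulder of each tub are two stops, 8 mm tall and 76 mm apart across the axis, behind which the feet of the cap's tabs spring when it is locked; lugs on the neck hold the cap down
- cap_b_grip (a point): the same point of cap B, like cap A. Locked home, a cap's x axis lies along its tub's x axis (either way round) and this point is 103.5 mm above the tub's underside. The cap seats when its top rests on the rim; it has 1 to 2 mm of play on the neck
- cap_b_tab_left (a joint): squeeze tab at the +y side of cap B, like those of cap A. To close: lower the cap on its neck 40 to 125 degrees counter-clockwise of home (75 is good) until it seats, then turn it clockwise with the tabs squeezed; it stops hard at home
- cap_b_tab_right (a joint): squeeze tab at the -y side of cap B, like the other. At home, when let go, both tabs spring out behind the stops: the cap is locked
- fill_b: the tablets that pack tub B to the brim, seen through its wall; origin 17 mm above the tub's underside. Exactly one of the two fills is there: a tub without its fill (None) has room for all the loose tablets, the other is full
- tablet_1_center (a point): centre of a loose dishwasher tablet, a 25 mm square block 13 mm thick, about 18 g, white below and light blue above with a red dot, lying flat on the worktop; x and y axes square to its sides. None if this tablet is not there; four to six are
- tablet_2_center (a point): centre of loose tablet 2, like tablet 1; None if not there. Wall cupboards hang 0.56 m above the worktop behind the work: the front of one runs from x 0.51, y -0.29 to x 0.82, y 0.22 m, of the other from x 0.42, y 0.47 to x 0.81, y 0.23 m; keep the wrist in front of them
- tablet_3_center (a point): centre of loose tablet 3, like tablet 1; None if not there. The worktop is clear in front of the tubs (x 0.42 to 0.47, y 0.10 to 0.19 m), where the cap can be stood; its front edge is at about x 0.39 there
- tablet_4_center (a point): centre of loose tablet 4, like tablet 1; None if not there
- tablet_5_center (a point): centre of loose tablet 5, like tablet 1; None if not there
- tablet_6_center (a point): centre of loose tablet 6, like tablet 1; None if not there
- egg_timer: red and white kitchen timer, 62 mm across, 48 mm tall, origin under its centre; bystander
- mug: white mug, 78 mm across, 97 mm tall, origin under its centre; bystander
- teaspoon_1: steel teaspoon, 130 mm long along its x, 11 mm tall, origin under its centre; bystander
- garlic: garlic bulb, 53 mm, origin under its centre; bystander

How it is judged (in metres and radians):
On the way, in this order (a step that is already met when the one before it is completed fails the run):
1. the cap of one tub is off and stands upright on the worktop (((height (world z) of cap_a_grip between 0.02 and 0.045 m and angle between cap_a_grip's own z axis and vertical below 0.15 rad) or (height (world z) of cap_b_grip between 0.02 and 0.045 m and angle between cap_b_grip's own z axis and vertical below 0.15 rad))), for 0.3 s.
2. every loose tablet is inside a tub (((horizontal distance between tablet_1_center and tub_a below 0.04 m and z of tablet_1_center in the frame of tub_a between 0 and 0.1 m) or (horizontal distance between tablet_1_center and tub_b below 0.04 m and z of tablet_1_center in the frame of tub_b between 0 and 0.1 m)) and ((horizontal distance between tablet_2_center and tub_a below 0.04 m and z of tablet_2_center in the frame of tub_a between 0 and 0.1 m) or (horizontal distance between tablet_2_center and tub_b below 0.04 m and z of tablet_2_center in the frame of tub_b between 0 and 0.1 m)) and ((horizontal distance between tablet_3_center and tub_a below 0.04 m and z of tablet_3_center in the frame of tub_a between 0 and 0.1 m) or (horizontal distance between tablet_3_center and tub_b below 0.04 m and z of tablet_3_center in the frame of tub_b between 0 and 0.1 m)) and ((horizontal distance between tablet_4_center and tub_a below 0.04 m and z of tablet_4_center in the frame of tub_a between 0 and 0.1 m) or (horizontal distance between tablet_4_center and tub_b below 0.04 m and z of tablet_4_center in the frame of tub_b between 0 and 0.1 m)) and ((horizontal distance between tablet_5_center and tub_a below 0.04 m and z of tablet_5_center in the frame of tub_a between 0 and 0.1 m) or (horizontal distance between tablet_5_center and tub_b below 0.04 m and z of tablet_5_center in the frame of tub_b between 0 and 0.1 m)) and ((horizontal distance between tablet_6_center and tub_a below 0.04 m and z of tablet_6_center in the frame of tub_a between 0 and 0.1 m) or (horizontal distance between tablet_6_center and tub_b below 0.04 m and z of tablet_6_center in the frame of tub_b between 0 and 0.1 m))), for 0.3 s.
At the end, for the whole second after the job is handed in: Every loose tablet is inside the tub (within 40 mm of its axis and less than 100 mm above its underside), and both tubs are capped and locked: cap on the tub's axis within 4 mm, seated within 2.5 mm, turned home within 0.12 rad, both tabs sprung out to within 1.5 mm (all of step 2 and horizontal distance between cap_a_grip and tub_a below 0.004 m and z of cap_a_grip in the frame of tub_a between 0.1 and 0.106 m and angle between the x axis of cap_a_grip and the x axis of tub_a, either way round below 0.12 rad and value of joint each of cap_a_tab_left, cap_a_tab_right, cap_b_tab_left, cap_b_tab_right below 0.0015 m and horizontal distance between cap_b_grip and tub_b below 0.004 m and z of cap_b_grip in the frame of tub_b between 0.1 and 0.106 m and angle between the x axis of cap_b_grip and the x axis of tub_b, either way round below 0.12 rad); the robot touches nothing.
It fails at once if the cap of tub A is taken off although that tub is full (distance between fill_a and cap_a_grip above 0.125 m).
It fails at once if the cap of tub B is taken off although that tub is full (distance between fill_b and cap_b_grip above 0.125 m).
It fails at once if the timer, mug, teaspoon or garlic is pushed more than 40 mm from its place (distance of any of egg_timer, mug, teaspoon_1, garlic from where it was at the start of the episode above 0.04 m).
Of fill_a, fill_b only 1 to 1 are there at a start; the rules pass over those that are not, and their reading is None.
Of tablet_1, tablet_2, tablet_3, tablet_4, tablet_5, tablet_6 only 4 to 6 are there at a start; the rules pass over those that are not, and their reading is None.
At some moment in a run one of tablet_1, tablet_2, tablet_3, tablet_4, tablet_5, tablet_6 may be knocked a few centimetres aside while the robot is not near it.
It also fails if it takes over 210 s, if anything falls off the work surface, if the arm or the gripper's body presses on something with over 40 N, if the wrist force passes 120 N, or if a joint passes its speed limit or range.

## Robot

A 6-joint arm with a two-finger parallel gripper is mounted at the origin on a cart in front of the work surface, level with it; the furniture and walls round the work are solid. World frame = base frame: x ahead of the robot, y to its left, z up, the work surface at z = 0. Lengths are in mm, angles in degrees, forces in N, time in s.
With the tool pointing down it reaches from about 200 to 875 mm from the base axis. Payload 3.4 kg.
Tool frame: the origin (TCP) lies at the very end of the fingers, on their centre line; the grasp point (between the pads) lies 19 mm behind it; z points along the fingers, y is the line along which they close (so a half turn about z gives the same grasp; the last joint's range is limited). The gripper opens to 94 mm and grips with 3 to 60 N. Pads are 16 mm wide; open, the fingers measure 119 mm over their backs; the gripper's body (75 mm by 177 mm) begins 78 mm behind the grasp point.
Start: joints at [62.452, 15.808, 86.224, -0, 77.962, -6.933], TCP at [202.47, 538.211, 205.493] pointing down, gripper open.
Joint ranges: [-165.64, 165.64], [-43.16, 119.46], [12.63, 154.43], [-67.54, 247.53], [6.08, 155.33], [-154.97, 154.97]. Speed limits (degrees/s): [147.25, 147.25, 180, 180, 180, 180].

## Interface

Orientations are given as [roll, pitch, yaw] about the fixed x, y, z axes, in that order (R = Rz(yaw) Ry(pitch) Rx(roll)).
In Python, from plant import manip, vision gives the robot as it stands.
- The arm moves only by the tool move_arm, never from a script. Its argument "increments" is text: rows parted by semicolons, each of 5 numbers parted by spaces: the opening, from -1 (shut) to 1 (fully open), then the shift along the world's x, y, z normalised to -1 to 1, where 1 is 75 mm, then the turn about the world's z normalised to -1 to 1, where 1 is 180 degrees. In form: fingers dx dy dz twist; .... A call has 1 to 5 rows; each row shifts and turns the commanded pose from where the row before left it; what a row does not reach is not made up. A row lasts 1/8 s, in which the tool goes at most 62.5 mm and 10.7 degrees, less where a joint would pass 70% of its speed; a pose out of reach is approached as far as the arm can. A call with a number of a shift or a turn outside -1 to 1 is refused whole. A call with a gripper value outside its range is refused whole. The fingers move at their own pace and stop on an object; "newtons" is the grip in N (left out, the last holds). Time passes only in rows, so rows that do not move let the fingers close. It gives the time, the measured TCP pose, the force, the opening and the grip force at its end, in the units of the state.
- manip.observe(): the state, without advancing time (a new reading comes with each control period).
- vision.capture(name): name is "scene" or "top"; returns a dict with "img" (384x512x3 uint8, red, green, blue), "z_map" (384x512 float32, mm along the optical axis (not along the pixel's ray), 0 where there is no reading), "fx", "fy", "cx", "cy" (pixels), "world_to_cam" (4x4, takes a point from world to camera coordinates). Camera axes: x right, y down, z forward; pixel columns grow to the right and rows downward; lengths in mm; the calibration is good to about 2 mm. A picture is of the moment at which its call begins.
- manip.finish_job(): hands the job in; it is judged then, once.
The state is a dict: "time_s": time; "joint_pos": joint angles; "joint_vel": joint speeds; "joint_torque": joint torques, N m; "tcp_pos": TCP position; "tcp_rot": TCP orientation; "ft_force": force on the tool from outside, world axes, zero at the start; "moment": the same for the moment, N m; "width": finger opening in mm; "finger_force": force on a finger pad.
Only numpy, scipy, OpenCV 4.12 (cv2) and the standard library are available. Lean on these libraries where they do the work, as an engineer would, in place of code of your own. Each camera call takes 0.05 s, during which the arm holds its last target. There are 200 camera calls.

## Working session

There is one attempt and no reset: what is moved stays moved. The work goes in short steps, Python scripts to look and compute and a tool call to move; the robot and the scene stay as the last step left them, time stands still between calls to the robot, and variables do not carry over. Pictures are saved under pics/ and viewed, at most 14 in all, crops included, and the job is handed in when it is done.

Besides the shell and the picture viewer there is one more tool, called after "Emit:" in YAML: its name, and indented under it one key for each argument. move_arm: Moves the arm, as the interface text tells. Scaled input: -1 to 1 covers 75 mm each way for a shift and 180 degrees each way for a turn. Its arguments: {"type":"object","properties":{"increments":{"type":"string"},"newtons":{"type":"number"}},"required":["increments"]}

```bash
ls; mkdir -p pics
cat > h.py <<'E'
import numpy as np, cv2
from plant import manip, vision
def cap(name, save=None):
    c=vision.capture(name)
    if save: cv2.imwrite('pics/'+save+'.png', c['img'][:,:,::-1])
    return c
def cloud(c):
    z=c['z_map']; v,u=np.indices(z.shape)
    P=np.stack([(u-c['cx'])/c['fx']*z,(v-c['cy'])/c['fy']*z,z,np.ones_like(z)],-1)
    W=P@np.linalg.inv(c['world_to_cam']).T
    W[z==0]=np.nan
    return W[...,:3]
def ray(c,u,v,h):
    M=np.linalg.inv(c['world_to_cam']); d=M[:3,:3]@np.array([(u-c['cx'])/c['fx'],(v-c['cy'])/c['fy'],1]); o=M[:3,3]
    return o+d*(h-o[2])/d[2]
def proj(c,p):
    q=c['world_to_cam']@np.append(p,1); return q[0]/q[2]*c['fx']+c['cx'],q[1]/q[2]*c['fy']+c['cy']
E
python3 - <<'E'
from h import *
a=cap('scene','s1');b=cap('top','t1')
for c in(a,b): print(np.linalg.inv(c['world_to_cam'])[:3,3].round(), c['fx'], c['world_to_cam'][2,:3].round(2))
s=manip.observe();print({k:np.round(v,2) for k,v in s.items()})
E
```

```text
pics
[-165. -597.  753.] 431.4801675675686 [ 0.61  0.53 -0.59]
[ 304.    2. 1159.] 439.35223195238456 [ 0.21  0.02 -0.98]
{'time_s': np.float64(0.1), 'joint_pos': array([62.45, 15.84, 86.28, -0.  , 77.96, -6.93]), 'joint_vel': array([-0.06, -0.18, -0.15,  0.04,  0.05, -0.01]), 'joint_torque': array([ 0.000e+00, -4.055e+01, -2.378e+01,  7.000e-02,  3.000e-02,
       -0.000e+00]), 'tcp_pos': array([202.22, 537.77, 204.75]), 'tcp_rot': array([-1.7991e+02, -1.0000e-02,  1.5939e+02]), 'ft_force': array([-0.01,  0.11, -1.34]), 'moment': array([-0.01,  0.  , -0.04]), 'finger_force': np.float64(0.0), 'width': np.float64(94.23)}
```

View pics/s1.png

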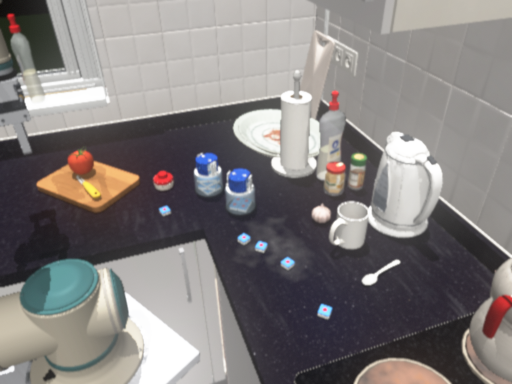

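View pics/t1.png

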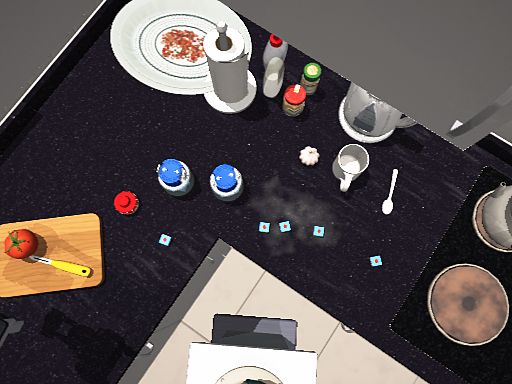

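The scene shows tubs at about (208,175) and (240,190). The top view has the tubs at (174,178) and (226,184), and five tablets at (165,240), (264,227), (285,226), (319,231) and (376,261). Next I'll zoom in on the tubs and measure.

```bash
cat >> h.py <<'E'
def tablets(c):
    hsv=cv2.cvtColor(c['img'],cv2.COLOR_RGB2HSV)
    m=cv2.inRange(hsv,(85,50,120),(110,190,255))
    n,l,s,ce=cv2.connectedComponentsWithStats(m)
    out=[]
    for i in range(1,n):
        if 15<s[i,4]<200:
            ys,xs=np.where(l==i)
            cnt=cv2.convexHull(np.stack([xs,ys],1).astype(np.int32))
            P=np.array([ray(c,float(p[0][0]),float(p[0][1]),13)[:2] for p in cnt],np.float32)
            r=cv2.minAreaRect(P)
            out.append((r,s[i,4],ce[i]))
    return out
E
python3 - <<'E'
from h import *
a=cap('scene');b=cap('top')
im=a['img'][140:225,180:270,::-1]; z1=cv2.resize(im,None,fx=6,fy=6,interpolation=cv2.INTER_CUBIC)
cv2.imwrite('pics/s2.png',z1)
im=b['img'][150:265,145:295,::-1]; cv2.imwrite('pics/t2.png',cv2.resize(im,None,fx=5,fy=5,interpolation=cv2.INTER_CUBIC))
for c in (a,b):
  print('--')
  for r,n,ce in tablets(c): print(np.round(r[0]),np.round(r[1]),round(r[2]),n,ce.round())
W=cloud(b)
hsv=cv2.cvtColor(b['img'],cv2.COLOR_RGB2HSV)
m=cv2.inRange(hsv,(108,140,60),(125,255,255))
n,l,s,ce=cv2.connectedComponentsWithStats(m)
for i in range(1,n):
  if s[i,4]>100:
    w=W[l==i]; t=w[(w[:,2]>104)&(w[:,2]<118)]
    print(s[i],ce[i].round(1),len(t),np.nanmedian(t,0).round(1),((t.min(0)+t.max(0))/2).round(1),np.ptp(t,0).round(1))
E
```

```text
--
[590. 268.] [11. 70.] 39 50 [209. 178.]
[570. 250.] [13. 21.] 84 17 [207. 183.]
[574. 221.] [16. 30.] 39 32 [216. 186.]
[558. 103.] [56. 55.] 23 173 [240. 203.]
[398. 249.] [34. 29.] 71 63 [164. 209.]
[451.  -7.] [31. 31.] 86 78 [244. 237.]
[457. -61.] [33. 30.] 15 86 [261. 245.]
[ 451. -150.] [31. 32.] 85 98 [287. 262.]
[135. 106.] [97.  6.] 63 70 [114. 286.]
[ 386. -300.] [30. 29.] 16 129 [324. 310.]
--
[542. 220.] [11. 16.] 4 20 [183. 188.]
[553. 108.] [ 5. 27.] 4 18 [224. 187.]
[460. -59.] [25. 27.] 16 81 [284. 226.]
[455.  -6.] [24. 26.] 4 80 [264. 227.]
[ 455. -148.] [27. 25.] 85 85 [318. 231.]
[402. 251.] [27. 25.] 75 78 [165. 240.]
[ 389. -299.] [24. 26.] 15 80 [376. 260.]
[160 159  23  28 278] [170.3 173. ] 241 [556.8 235.2 112.2] [562.1 233.8 111.1] [60.4 52.8 13.4]
[212 164  25  28 397] [224.5 176.9] 363 [557.7 100.4 112.5] [559.2 100.2 111.5] [62.5 58.6 11.6]
```

View pics/s2.png

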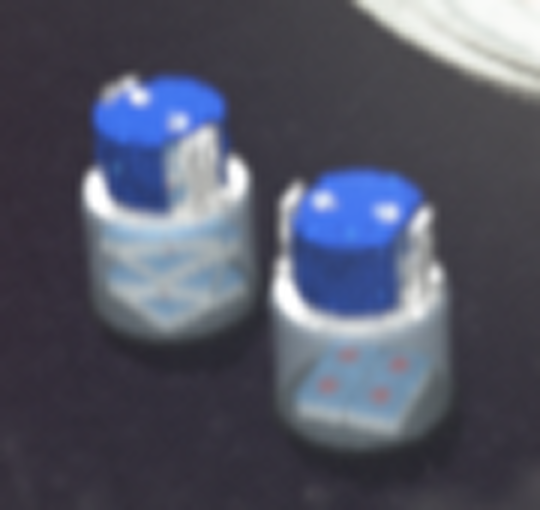

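View pics/t2.png

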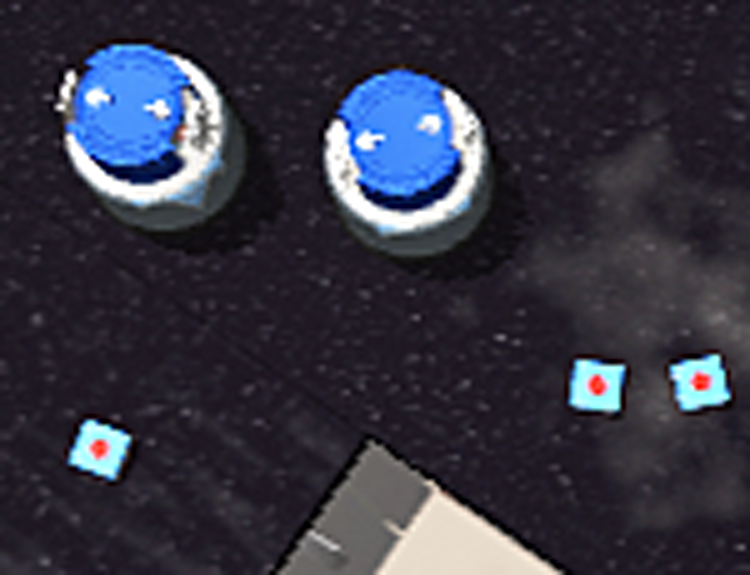

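The left tub is packed full and the right tub (near 558,100) has only one layer, so I'll work on the right one. Now its cap centre and tab direction.

```bash
cat >> h.py <<'E'
def capfit(c,guess,ztop):
    """cap top centre and tab yaw from a view"""
    W=cloud(c); hsv=cv2.cvtColor(c['img'],cv2.COLOR_RGB2HSV)
    v,u=np.indices(c['z_map'].shape)
    T=np.array([ray(c,x,y,ztop)[:2] for x,y in zip(u.ravel(),v.ravel())]).reshape(u.shape+(2,))
    near=np.hypot(*(T-guess).transpose(2,0,1))<45
    top=near&(abs(W[...,2]-ztop)<5)
    blue=cv2.inRange(hsv,(105,120,110),(125,255,255))>0
    white=cv2.inRange(hsv,(0,0,110),(180,70,255))>0
    # top face incl. arrows
    b=T[top&blue]; ctr,R=cv2.minEnclosingCircle(b.astype(np.float32))
    w=T[near&white&(W[...,2]>ztop-12)]
    d=w-np.array(ctr); r=np.hypot(*d.T)
    o=dict(n=len(b),ctr=np.round(ctr,1),R=round(R,1),med=np.median(b,0).round(1),rect=[np.round(x,1) for x in cv2.minAreaRect(b.astype(np.float32))])
    for nm,s in (('arrow',r<24),('tab',(r>26)&(r<42))):
        q=d[s]
        if len(q)<3: continue
        a=np.arctan2(q[:,1],q[:,0]); z=np.exp(2j*a).mean()
        o[nm]=(len(q),round(np.degrees(np.angle(z))/2,1),round(abs(z),2))
    return o
E
python3 - <<'E'
from h import *
for n in('scene','top'):
    c=cap(n); print(n,capfit(c,(558,100),112.5));
E
```

```text
scene {'n': 182, 'ctr': array([552. ,  94.1]), 'R': 33.9, 'med': array([550.2,  95.9]), 'rect': [array([551.7,  96.7]), array([64.4, 49.7]), np.float64(26.2)], 'arrow': (7, np.float64(-62.2), np.float64(0.8)), 'tab': (30, np.float64(-65.8), np.float64(0.8))}
top {'n': 402, 'ctr': array([558.2, 100.3]), 'R': 32.0, 'med': array([558.3, 100.1]), 'rect': [array([559.2,  99.7]), array([61.2, 51.3]), np.float64(20.9)], 'arrow': (24, np.float64(-70.5), np.float64(0.96)), 'tab': (31, np.float64(-71.7), np.float64(0.86))}
```

Emit:
move_arm:
  increments: "1 0.3 -0.4 0 -0.055; 1 0.34 -0.42 0 -0.055; 1 0.34 -0.42 0 -0.055; 1 0.34 -0.42 0 -0.055; 1 0.34 -0.42 0 -0.055"
  newtons: 30

```text
time_s: 0.92
tcp_pos: [327.6, 381.2, 205.5]
tcp_rot: [180.0, -0.0, 109.6]
ft_force: [0.9, 0.4, -0.2]
width: 94.4
finger_force: 0.0
```

Emit:
move_arm:
  increments: "1 0.34 -0.42 0 -0.055; 1 0.34 -0.42 0 -0.055; 1 0.34 -0.42 0 -0.055; 1 0.34 -0.42 0 -0.055; 1 0 0 0 0"

```text
time_s: 1.55
tcp_pos: [430.5, 254.5, 205.4]
tcp_rot: [180.0, 0.0, 70.1]
ft_force: [-0.6, 1.4, 0.3]
width: 94.2
finger_force: 0.0
```

Emit:
move_arm:
  increments: "1 0.34 -0.412 0 -0.0562; 1 0.34 -0.412 0 -0.0562; 1 0.34 -0.412 0 -0.0562; 1 0.34 -0.412 0 -0.0562; 1 0.34 -0.412 0 -0.0562"

```text
time_s: 2.17
tcp_pos: [556.7, 102.0, 205.5]
tcp_rot: [-180.0, -0.0, 19.5]
ft_force: [0.9, -0.1, 0.1]
width: 94.4
finger_force: 0.0
```

Emit:
move_arm:
  increments: "1 0 0 -0.6 0; 1 0 0 0 0"

```text
time_s: 2.42
tcp_pos: [553.4, 102.2, 157.5]
tcp_rot: [-179.8, 0.4, 19.8]
ft_force: [0.7, -0.4, 0.3]
width: 94.2
finger_force: 0.0
```

Run:
```python
from h import *
s=manip.observe();print({k:np.round(s[k],2) for k in('joint_pos','tcp_pos','tcp_rot')})
c=cap('scene'); im=c['img'][80:240,140:340,::-1]; cv2.imwrite('pics/s3.png',cv2.resize(im,None,fx=4,fy=3.75,interpolation=cv2.INTER_CUBIC))
```

```text
{'joint_pos': array([3.360e+00, 1.679e+01, 9.185e+01, 3.000e-02, 7.183e+01, 7.357e+01]), 'tcp_pos': array([553.35, 102.18, 157.47]), 'tcp_rot': array([-179.83,    0.45,   19.77])}
```

View pics/s3.png

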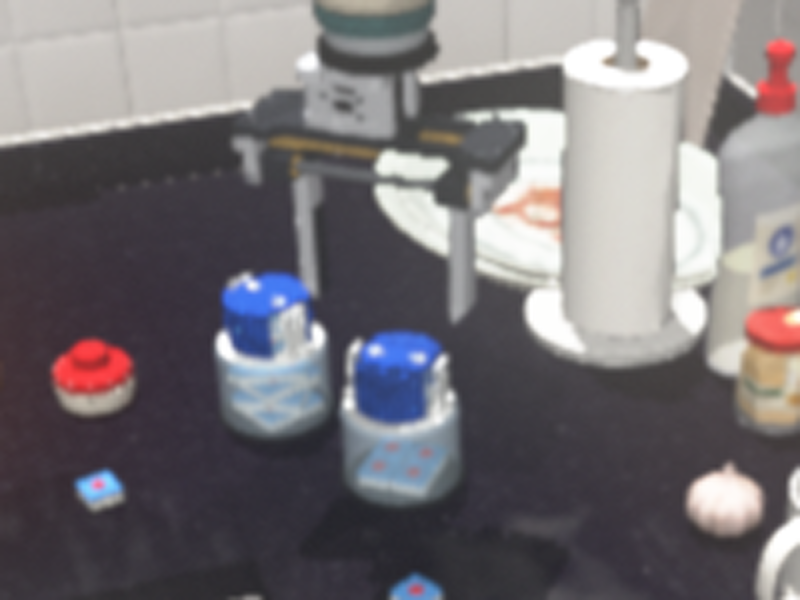

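The fingers straddle the right-hand tub, with the tips at about (305,295) and (460,315) above the cap at (400,360). Lowering now.

Emit:
move_arm:
  increments: "1 0.024 -0.02 -0.25 0; 1 0 0 -0.25 0; 1 0 0 0 0; 1 0 0 0 0"

```text
time_s: 2.98
tcp_pos: [559.2, 100.9, 124.7]
tcp_rot: [180.0, -0.2, 19.8]
ft_force: [-0.9, -0.6, -0.2]
width: 93.6
finger_force: 0.0
```

Run:
```python
from h import *
s=manip.observe();print({k:np.round(s[k],2) for k in('joint_pos','tcp_pos','tcp_rot','ft_force')})
c=cap('top'); im=c['img'][100:250,150:310,::-1]; cv2.imwrite('pics/t3.png',cv2.resize(im,None,fx=4,fy=4,interpolation=cv2.INTER_CUBIC))
```

```text
{'joint_pos': array([ 3.21, 18.36, 94.51,  0.  , 66.96, 73.44]), 'tcp_pos': array([559.21, 100.88, 124.74]), 'tcp_rot': array([ 1.7996e+02, -1.6000e-01,  1.9770e+01]), 'ft_force': array([-0.93, -0.56, -0.18])}
```

Emit:
move_arm:
  increments: "1 -0.005 -0.005 -0.25 0; 1 0 0 -0.26 0; 1 0 0 0 0; 1 0 0 0 0"

```text
time_s: 3.52
tcp_pos: [558.8, 100.0, 86.0]
tcp_rot: [180.0, -0.1, 19.7]
ft_force: [0.4, -0.2, 0.1]
width: 93.9
finger_force: 0.0
```

Emit:
move_arm:
  increments: "-1 0 0 0 0; -1 0 0 0 0; -1 0 0 0 0; -1 0 0 0 0; -1 0 0 0 0"
  newtons: 30

```text
time_s: 4.15
tcp_pos: [557.8, 100.2, 85.5]
tcp_rot: [-180.0, -0.0, 19.7]
ft_force: [-1.5, 1.2, 6.3]
width: 54.1
finger_force: 30.0
```

Emit:
move_arm:
  increments: "-1 0 0 0 0.03; -1 0 0 0 0.045; -1 0 0 0 0.045; -1 0 0 0 0.045; -1 0 0 0 0.045"

```text
time_s: 4.78
tcp_pos: [559.2, 100.1, 85.6]
tcp_rot: [179.9, -0.1, 57.7]
ft_force: [-0.1, 0.9, 3.3]
width: 54.3
finger_force: 29.9
```

Emit:
move_arm:
  increments: "-1 0 0 0 0.045; -1 0 0 0 0.045; -1 0 0 0 0.045; -1 0 0 0 0.045; -1 0 0 0 0.027"

```text
time_s: 5.4
tcp_pos: [558.6, 100.3, 85.5]
tcp_rot: [179.9, -0.0, 94.9]
ft_force: [-0.1, 1.2, 5.1]
width: 54.6
finger_force: 29.9
```

Emit:
move_arm:
  increments: "-1 0 0 0 0; -1 0 0 0.1 0; -1 0 0 0.1 0; -1 0 0 0 0"

```text
time_s: 5.9
tcp_pos: [558.2, 99.7, 100.3]
tcp_rot: [179.9, 0.0, 94.7]
ft_force: [0.2, 0.3, -0.9]
width: 54.2
finger_force: 29.9
```

Run:
```python
from h import *
s=manip.observe();print({k:np.round(s[k],2) for k in('joint_pos','tcp_pos','tcp_rot','ft_force','moment')})
c=cap('scene'); im=c['img'][80:240,140:340,::-1]; cv2.imwrite('pics/s4.png',cv2.resize(im,None,fx=3,fy=3,interpolation=cv2.INTER_CUBIC))
```

```text
{'joint_pos': array([ 3.110e+00,  1.956e+01,  9.654e+01, -2.000e-02,  6.384e+01,
       -1.630e+00]), 'tcp_pos': array([558.22,  99.7 , 100.33]), 'tcp_rot': array([1.7994e+02, 2.0000e-02, 9.4740e+01]), 'ft_force': array([ 0.2 ,  0.27, -0.91]), 'moment': array([-0.06,  0.05,  0.02])}
```

View pics/s4.png

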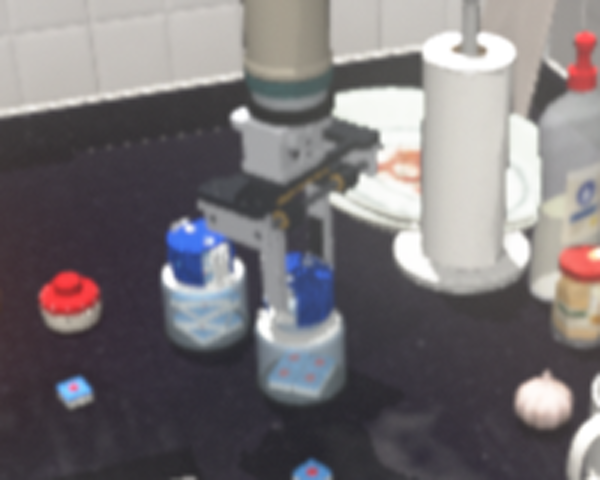

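Emit:
move_arm:
  increments: "-1 0 0 0.3 0; -1 0 0 0.3 0; -1 -0.4 0.15 0 0; -1 -0.6 0.3 0 0; -1 -0.5 0.2 0 0"

```text
time_s: 6.58
tcp_pos: [443.4, 149.0, 144.3]
tcp_rot: [-179.9, -0.0, 94.7]
ft_force: [0.3, 0.1, -0.7]
width: 54.5
finger_force: 29.9
```

Emit:
move_arm:
  increments: "-1 0 0 -0.5 0; -1 0 0 -0.5 0; -1 0 0 -0.4 0; -1 0 0 -0.2 0; -1 0 0 0 0"

```text
time_s: 7.2
tcp_pos: [444.0, 148.3, 23.6]
tcp_rot: [-179.8, 0.0, 94.8]
ft_force: [-0.4, -0.4, -0.7]
width: 54.2
finger_force: 29.9
```

Emit:
move_arm:
  increments: "-1 0 0 -0.06 0; -1 0 0 -0.04 0; -1 0 0 -0.02 0; -1 0 0 0 0"

```text
time_s: 7.7
tcp_pos: [445.5, 148.6, 15.9]
tcp_rot: [180.0, -0.0, 94.8]
ft_force: [0.1, -0.5, -0.4]
width: 54.3
finger_force: 29.9
```

Emit:
move_arm:
  increments: "-1 0 0 -0.02 0; -1 0 0 0 0; -1 0 0 0 0"

```text
time_s: 8.07
tcp_pos: [445.7, 148.6, 15.0]
tcp_rot: [179.9, -0.0, 94.8]
ft_force: [-0.9, -1.0, 5.3]
width: 54.7
finger_force: 29.9
```

Emit:
move_arm:
  increments: "0.5 0 0 0 0; 1 0 0 0 0; 1 0 0 0 0; 1 0 0 0.4 0; 1 0 0 0.6 0"

```text
time_s: 8.7
tcp_pos: [444.0, 148.3, 88.8]
tcp_rot: [-179.8, 0.0, 94.8]
ft_force: [1.0, 0.5, -0.8]
width: 93.8
finger_force: 0.0
```

Emit:
move_arm:
  increments: "1 0 0 0.6 0; 1 0 -0.7 0 0; 1 0 -0.8 0 0; 1 0 0 0 0"

```text
time_s: 9.2
tcp_pos: [445.4, 32.9, 134.3]
tcp_rot: [180.0, 0.1, 94.4]
ft_force: [0.3, -0.1, -0.6]
width: 94.0
finger_force: 0.0
```

Run:
```python
from h import *
s=manip.observe();print({k:np.round(s[k],2) for k in('joint_pos','tcp_pos','tcp_rot','ft_force')})
c=cap('top'); cv2.imwrite('pics/t4.png',cv2.resize(c['img'][150:280,140:400,::-1],None,fx=3,fy=3,interpolation=cv2.INTER_CUBIC))
print(capfit(c,(445,148),42))
for r,n,ce in tablets(c): print(np.round(r[0]),np.round(r[1]),round(r[2]),n,ce.round())
# tub mouth: collar ring / neck via depth
W=cloud(c); m=(abs(W[...,2]-106)<4)&(np.hypot(W[...,0]-558,W[...,1]-100)<35)
print(m.sum(), cv2.minEnclosingCircle(W[m][:,:2].astype(np.float32)))
m=(abs(W[...,2]-70)<6)&(np.hypot(W[...,0]-558,W[...,1]-100)<55)
print(m.sum(), cv2.minEnclosingCircle(W[m][:,:2].astype(np.float32)))
```

```text
{'joint_pos': array([-4.6700e+00,  7.9500e+00,  1.0756e+02, -7.0000e-02,  6.4480e+01,
       -9.0700e+00]), 'tcp_pos': array([445.41,  32.85, 134.27]), 'tcp_rot': array([1.7999e+02, 6.0000e-02, 9.4430e+01]), 'ft_force': array([ 0.26, -0.08, -0.58])}
{'n': 152, 'ctr': array([446.1, 147.5]), 'R': 31.2, 'med': array([445.6, 131. ]), 'rect': [array([452.4, 144.5]), array([60.4, 48.5]), np.float64(60.0)], 'arrow': (166, np.float64(-10.5), np.float64(0.13)), 'tab': (198, np.float64(-7.2), np.float64(0.48))}
[572. 172.] [ 6. 75.] 87 41 [201. 177.]
[542. 220.] [11. 16.] 4 20 [183. 188.]
[508. 160.] [16. 32.] 4 67 [203. 202.]
[495. -24.] [29. 18.] 89 71 [272. 212.]
[448. 135.] [19. 40.] 80 65 [210. 225.]
[460. -60.] [25. 26.] 17 79 [285. 226.]
[ 455. -148.] [27. 25.] 85 85 [318. 231.]
[402. 251.] [27. 24.] 75 77 [165. 239.]
[ 389. -299.] [24. 26.] 15 80 [376. 260.]
[347. 185.] [30. 17.] 82 77 [187. 263.]
[330. -11.] [15. 28.] 4 70 [263. 275.]
0 ((0.0, 0.0), 0.0)
0 ((0.0, 0.0), 0.0)
```

View pics/t4.png

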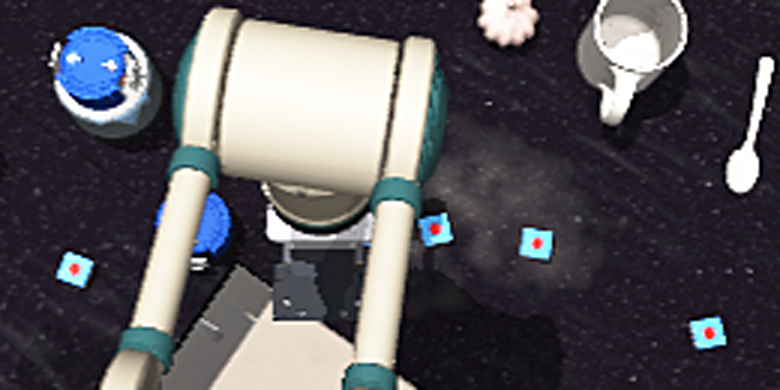

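The blue cap stands upright at about (200,220) in the crop, and the tablets haven't moved. Now tablet 1 at (455,-6), for which the yaw already fits.

Emit:
move_arm:
  increments: "0.1 0.13 -0.52 0 0; 0.1 0 0 -0.6 0; 0.1 0 0 -0.6 0; 0.1 0 0 -0.4 0; 0.1 0 0 -0.12 0"

```text
time_s: 9.88
tcp_pos: [453.6, -1.2, 3.5]
tcp_rot: [-179.8, -0.1, 94.9]
ft_force: [0.5, -0.0, 0.5]
width: 52.0
finger_force: 0.0
```

Emit:
move_arm:
  increments: "0.1 0 0 0 0; -1 0 0 -0.02 0; -1 0 0 0 0; -1 0 0 0 0; -1 0 0 0 0"
  newtons: 15

```text
time_s: 10.5
tcp_pos: [455.6, -3.0, 4.4]
tcp_rot: [179.9, 0.0, 94.8]
ft_force: [-0.5, 0.7, 4.1]
width: 25.8
finger_force: 14.2
```

Emit:
move_arm:
  increments: "-1 0 0 0.6 0; -1 0 0 0.6 0; -1 0.2 0.2 0.5 0; -1 0.58 0.6 0 0; -1 0.59 0.6 0 0"

```text
time_s: 11.12
tcp_pos: [558.9, 102.3, 132.4]
tcp_rot: [179.9, 0.0, 94.7]
ft_force: [0.6, -1.0, -0.0]
width: 25.3
finger_force: 14.3
```

Emit:
move_arm:
  increments: "-1 0 0 0 0; -1 0 0 -0.19 0; -1 0 0 0 0; -1 0 0 0 0"

```text
time_s: 11.62
tcp_pos: [556.4, 100.6, 116.8]
tcp_rot: [-179.9, 0.0, 94.7]
ft_force: [0.8, 0.3, -0.1]
width: 25.7
finger_force: 14.3
```

Run:
```python
from h import *
s=manip.observe();print({k:np.round(s[k],2) for k in('joint_pos','tcp_pos','tcp_rot','ft_force','width')})
c=cap('scene'); cv2.imwrite('pics/s5.png',cv2.resize(c['img'][120:280,150:350,::-1],None,fx=3.75,fy=3.75,interpolation=cv2.INTER_CUBIC))
```

```text
{'joint_pos': array([ 3.210e+00,  1.865e+01,  9.533e+01, -1.000e-02,  6.607e+01,
       -1.480e+00]), 'tcp_pos': array([556.42, 100.63, 116.78]), 'tcp_rot': array([-1.7995e+02,  1.0000e-02,  9.4690e+01]), 'ft_force': array([ 0.76,  0.29, -0.06]), 'width': np.float64(25.65)}
```

View pics/s5.png

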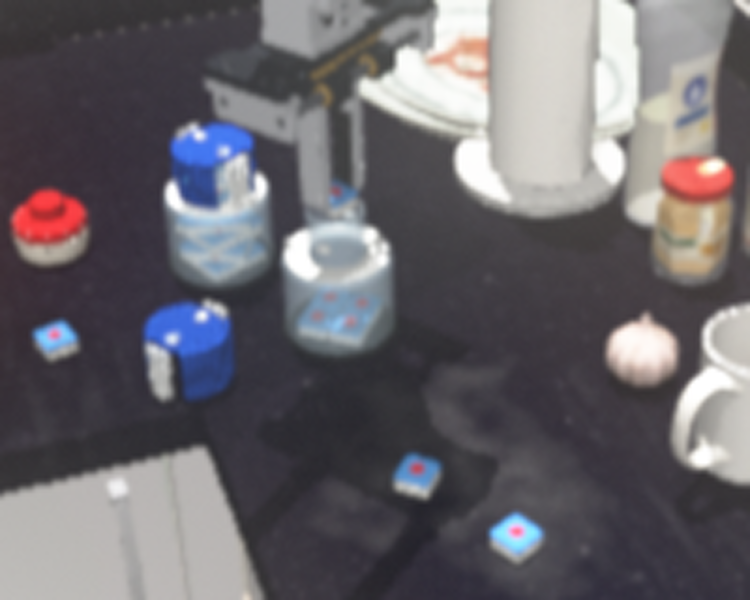

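The tablet is held at (340,200), right above the clear neck at (337,230). Trim and drop.

Emit:
move_arm:
  increments: "-1 0.013 0.02 -0.025 0; -1 0 0 0 0; 0 0 0 0 0; 0 0 0 0 0; 0 0 0 0.3 0"

```text
time_s: 12.3
tcp_pos: [556.9, 103.0, 136.3]
tcp_rot: [-179.8, -0.0, 94.8]
ft_force: [-0.3, -0.2, 0.1]
width: 46.6
finger_force: 0.0
```

Run:
```python
from h import *
s=manip.observe();print({k:np.round(s[k],2) for k in('tcp_pos','tcp_rot','ft_force','width')})
c=cap('scene'); cv2.imwrite('pics/s6.png',cv2.resize(c['img'][130:230,190:290,::-1],None,fx=4,fy=4,interpolation=cv2.INTER_CUBIC))
```

```text
{'tcp_pos': array([556.91, 103.02, 136.3 ]), 'tcp_rot': array([-179.76,   -0.  ,   94.77]), 'ft_force': array([-0.27, -0.25,  0.13]), 'width': np.float64(46.59)}
```

View pics/s6.png

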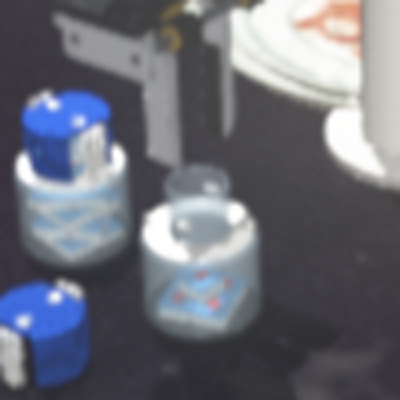

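The fifth tablet dropped in: it shows inside the tub at (205,285). Next is tablet (460,-60), yaw 106.

Emit:
move_arm:
  increments: "0.1 -0.327 -0.543 0 0.0155; 0.1 -0.327 -0.543 0 0.0155; 0.1 -0.327 -0.543 -0.2 0.0155; 0.1 -0.327 -0.543 -0.4 0.0155; 0.1 0 0 -0.4 0"

```text
time_s: 12.98
tcp_pos: [458.9, -62.0, 62.2]
tcp_rot: [180.0, 0.1, 105.7]
ft_force: [-0.1, 0.7, 0.2]
width: 51.7
finger_force: 0.0
```

Emit:
move_arm:
  increments: "0.1 0 0 -0.3 0; 0.1 0 0 0 0; 0.1 0 0 0 0"

```text
time_s: 13.35
tcp_pos: [461.1, -59.9, 40.7]
tcp_rot: [179.9, 0.0, 105.9]
ft_force: [0.7, -0.6, -0.2]
width: 51.6
finger_force: 0.0
```

Run:
```python
from h import *
c=cap('scene')
for r,n,ce in tablets(c): print(np.round(r[0]),np.round(r[1]),round(r[2]),n,ce.round())
```

```text
[1325.  593.] [103.  35.] 13 45 [274.  84.]
[590. 268.] [11. 70.] 39 49 [209. 178.]
[570. 248.] [13. 21.] 73 16 [207. 183.]
[575. 220.] [16. 28.] 39 31 [216. 186.]
[554. 115.] [60. 28.] 12 68 [236. 201.]
[398. 249.] [34. 29.] 71 62 [164. 209.]
[104. 454.] [ 7. 50.] 4 19 [ 29. 231.]
[453. -63.] [23. 28.] 39 54 [260. 246.]
[ 452. -150.] [30. 31.] 85 91 [288. 262.]
[ 386. -300.] [30. 29.] 16 130 [324. 310.]
[19. 77.] [19. 98.] 74 65 [ 73. 326.]
[ 4. 72.] [15. 66.] 82 110 [ 72. 331.]
```

Emit:
move_arm:
  increments: "0.1 0 0 -0.3 0; 0.1 0 0 -0.18 0; 0.1 0 0 0 0; -1 0 0 0 0; -1 0 0 0 0"
  newtons: 15

```text
time_s: 14.02
tcp_pos: [460.9, -60.0, 4.7]
tcp_rot: [179.9, 0.0, 105.9]
ft_force: [-0.1, -0.1, -0.5]
width: 35.3
finger_force: 0.0
```

Emit:
move_arm:
  increments: "-1 0 0 0 0; -1 0 0 0 0; -1 0 0 0.6 0; -1 0 0 0.6 0; -1 0.2 0.35 0.5 0"

```text
time_s: 14.65
tcp_pos: [475.0, -34.3, 133.3]
tcp_rot: [180.0, 0.1, 105.8]
ft_force: [1.5, -0.6, -1.2]
width: 24.7
finger_force: 15.0
```

Emit:
move_arm:
  increments: "-1 0.36 0.6 0 0; -1 0.36 0.6 0 0; -1 0.387 0.583 0 0; -1 0 0 0 0; -1 0 0 -0.1 0"

```text
time_s: 15.28
tcp_pos: [557.9, 99.9, 123.9]
tcp_rot: [-180.0, 0.0, 106.0]
ft_force: [-0.3, -0.8, -0.3]
width: 24.4
finger_force: 15.0
```

Emit:
move_arm:
  increments: "-1 0.005 0 -0.12 0; -1 0 0 0 0; -1 0 0 0 0; 0 0 0 0 0; 0 0 0 0 0"

```text
time_s: 15.9
tcp_pos: [558.9, 100.1, 115.4]
tcp_rot: [180.0, 0.0, 105.9]
ft_force: [-0.1, 0.0, 0.3]
width: 41.1
finger_force: 0.0
```

Emit:
move_arm:
  increments: "0 0 0 0.3 0; 0 0 0 0 0"

```text
time_s: 16.15
tcp_pos: [560.1, 100.3, 139.2]
tcp_rot: [179.8, 0.1, 105.9]
ft_force: [-0.1, 0.9, -0.0]
width: 47.1
finger_force: 0.0
```

Run:
```python
from h import *
c=cap('scene'); cv2.imwrite('pics/s7.png',cv2.resize(c['img'][130:230,190:290,::-1],None,fx=4,fy=4,interpolation=cv2.INTER_CUBIC))
s=manip.observe();print({k:np.round(s[k],2) for k in('tcp_pos','tcp_rot','joint_pos','width')})
for r,n,ce in tablets(c): print(np.round(r[0]),np.round(r[1]),round(r[2]),n,ce.round())
```

```text
{'tcp_pos': array([559.26, 100.22, 138.17]), 'tcp_rot': array([1.7989e+02, 3.0000e-02, 1.0593e+02]), 'joint_pos': array([  3.14,  17.76,  93.35,  -0.  ,  68.78, -12.78]), 'width': np.float64(47.11)}
[2507. 1766.] [142.  31.] 29 20 [251.   5.]
[590. 268.] [11. 70.] 39 48 [209. 178.]
[570. 250.] [13. 21.] 84 17 [207. 183.]
[574. 221.] [16. 30.] 39 32 [216. 186.]
[563. 105.] [68. 53.] 21 148 [240. 203.]
[397. 249.] [33. 29.] 77 58 [164. 209.]
[ 451. -150.] [30. 32.] 82 97 [287. 262.]
[ 386. -300.] [30. 29.] 16 129 [324. 310.]
[36. 71.] [93. 13.] 15 57 [ 84. 321.]
[50. 66.] [61. 13.] 4 103 [ 92. 319.]
```

View pics/s7.png

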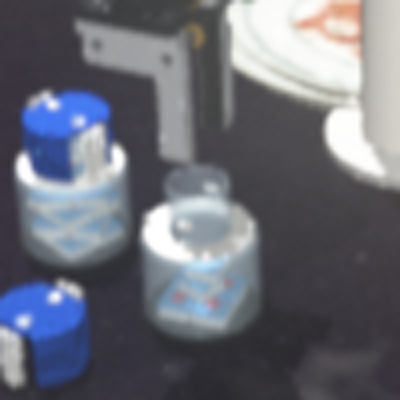

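Tablet 2 is in as well, stacked at (205,265). Next is tablet (455,-148), yaw 85.

Emit:
move_arm:
  increments: "0.1 -0.277 -0.661 0 -0.0232; 0.1 -0.277 -0.661 0 -0.0232; 0.1 -0.277 -0.661 0 -0.0232; 0.1 -0.277 -0.661 -0.2 -0.0232; 0.1 -0.277 -0.661 -0.2 -0.0232"

```text
time_s: 16.82
tcp_pos: [453.8, -149.0, 106.8]
tcp_rot: [180.0, 0.0, 84.9]
ft_force: [0.3, -0.1, -0.5]
width: 51.5
finger_force: 0.0
```

Emit:
move_arm:
  increments: "0.1 0 0 -0.5 0; 0.1 0 0 -0.4 0; 0.1 0 0 0 0; 0.1 0 0 0 0"

```text
time_s: 17.32
tcp_pos: [455.3, -147.8, 40.6]
tcp_rot: [180.0, 0.0, 85.1]
ft_force: [0.8, -0.5, 0.2]
width: 51.8
finger_force: 0.0
```

Emit:
move_arm:
  increments: "0.1 0 0 -0.3 0; 0.1 0 0 -0.18 0; 0.1 0 0 0 0; -1 0 0 0 0; -1 0 0 0 0"
  newtons: 15

```text
time_s: 17.95
tcp_pos: [455.4, -148.0, 4.8]
tcp_rot: [179.9, 0.0, 85.1]
ft_force: [0.2, 0.1, 0.4]
width: 35.2
finger_force: 0.0
```

Emit:
move_arm:
  increments: "-1 0 0 0 0; -1 0 0 0 0; -1 0 0 0.6 0; -1 0 0 0.6 0; -1 0.1 0.307 0.4 0"

```text
time_s: 18.58
tcp_pos: [463.0, -125.7, 126.2]
tcp_rot: [179.9, 0.1, 84.9]
ft_force: [-0.2, -0.1, -0.5]
width: 24.8
finger_force: 15.0
```

Emit:
move_arm:
  increments: "-1 0.32 0.75 0 0; -1 0.32 0.75 0 0; -1 0.32 0.75 0 0; -1 0.32 0.75 0 0; -1 0 0 0 0"

```text
time_s: 19.2
tcp_pos: [559.5, 104.1, 123.8]
tcp_rot: [179.9, -0.1, 85.3]
ft_force: [-0.8, -1.1, 0.1]
width: 24.7
finger_force: 15.0
```

Emit:
move_arm:
  increments: "-1 0 0 -0.12 0; -1 0 0 0 0; -1 0 0 0 0"

```text
time_s: 19.58
tcp_pos: [557.8, 99.0, 115.0]
tcp_rot: [-180.0, 0.0, 84.9]
ft_force: [0.2, -0.1, 0.1]
width: 24.8
finger_force: 15.0
```

Emit:
move_arm:
  increments: "-1 0 0.01 0 0; 0 0 0 0 0; 0 0 0 0 0; 0 0 0 0.3 0; 0 0 0 0 0"

```text
time_s: 20.2
tcp_pos: [559.7, 101.2, 139.1]
tcp_rot: [179.8, -0.0, 85.0]
ft_force: [0.1, -0.5, -0.1]
width: 46.9
finger_force: 0.0
```

Run:
```python
from h import *
c=cap('scene'); cv2.imwrite('pics/s8.png',cv2.resize(c['img'][130:230,190:290,::-1],None,fx=4,fy=4,interpolation=cv2.INTER_CUBIC))
s=manip.observe();print({k:np.round(s[k],2) for k in('tcp_pos','tcp_rot','width')})
for r,n,ce in tablets(c): print(np.round(r[0]),np.round(r[1]),round(r[2]),n,ce.round())
```

```text
{'tcp_pos': array([558.81, 101.13, 138.05]), 'tcp_rot': array([ 1.799e+02, -1.000e-02,  8.505e+01]), 'width': np.float64(46.75)}
[590. 268.] [11. 70.] 39 46 [209. 178.]
[575. 220.] [16. 28.] 39 30 [216. 186.]
[557. 103.] [56. 55.] 25 122 [240. 204.]
[398. 249.] [34. 29.] 71 59 [164. 209.]
[ 386. -300.] [30. 29.] 16 129 [324. 310.]
[33. 70.] [99. 15.] 17 58 [ 83. 322.]
[49. 65.] [65. 14.] 5 112 [ 92. 319.]
```

View pics/s8.png

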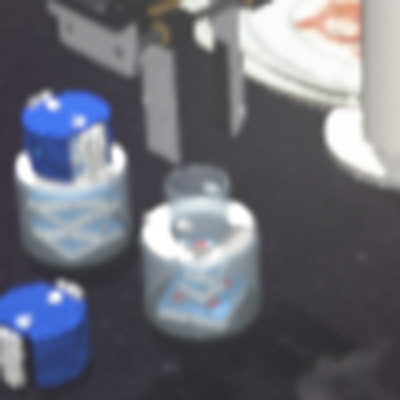

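The third tablet is in too, stacking at (205,245). Next is the far tablet (389,-299), yaw 105.

Emit:
move_arm:
  increments: "0.1 -0.283 -0.667 0 0.0139; 0.1 -0.283 -0.667 0 0.0139; 0.1 -0.283 -0.667 0 0.0139; 0.1 -0.283 -0.667 0 0.0139; 0.1 -0.283 -0.667 0 0.0139"

```text
time_s: 20.88
tcp_pos: [451.0, -150.2, 136.9]
tcp_rot: [-180.0, -0.0, 97.7]
ft_force: [0.5, -0.4, -0.4]
width: 51.8
finger_force: 0.0
```

Emit:
move_arm:
  increments: "0.1 -0.283 -0.667 0 0.0139; 0.1 -0.283 -0.667 -0.2 0.0139; 0.1 -0.283 -0.667 -0.2 0.0139; 0.1 0 0 -0.5 0; 0.1 0 0 -0.3 0"

```text
time_s: 21.5
tcp_pos: [386.9, -298.9, 45.4]
tcp_rot: [-179.9, -0.2, 104.9]
ft_force: [0.6, -0.5, -1.0]
width: 51.6
finger_force: 0.0
```

Emit:
move_arm:
  increments: "0.1 0 0 0 0; 0.1 0 0 0 0"

```text
time_s: 21.75
tcp_pos: [388.9, -299.3, 48.0]
tcp_rot: [180.0, 0.0, 105.1]
ft_force: [0.1, -0.1, -1.0]
width: 51.5
finger_force: 0.0
```

Run:
```python
from h import *
for n in ('scene','top'):
  c=cap(n)
  for r,n,ce in tablets(c): print(np.round(r[0]),np.round(r[1]),round(r[2]),n,ce.round())
```

```text
[1320.  335.] [54. 17.] 29 20 [320. 100.]
[1136.  156.] [60. 22.] 26 31 [333. 127.]
[1125.   63.] [49. 91.] 66 124 [354. 135.]
[590. 268.] [11. 70.] 39 51 [209. 178.]
[570. 251.] [15. 21.] 84 18 [207. 183.]
[575. 220.] [16. 28.] 39 30 [216. 186.]
[557. 103.] [56. 55.] 25 122 [240. 204.]
[398. 249.] [34. 29.] 70 63 [164. 209.]
[ 384. -301.] [25. 27.] 16 79 [325. 312.]
[-21. 102.] [ 7. 79.] 40 50 [ 51. 331.]
[-35. 101.] [10. 55.] 50 85 [ 44. 337.]
[571. 105.] [30. 43.] 4 102 [227. 180.]
[540. 219.] [10. 20.] 32 19 [182. 188.]
[ 513. -430.] [ 8. 49.] 43 25 [427. 216.]
[448. 152.] [55. 47.] 89 190 [203. 224.]
[402. 251.] [27. 24.] 75 81 [165. 239.]
[ 389. -299.] [23. 26.] 15 72 [375. 261.]
[278.  86.] [ 10. 101.] 45 125 [221. 294.]
[ 121. -330.] [72.  6.] 53 49 [387. 373.]
```

Emit:
move_arm:
  increments: "0.1 0 0 -0.4 0; 0.1 0 0 -0.18 0; 0.1 0 0 0 0; -1 0 0 0 0; -1 0 0 0 0"
  newtons: 15

```text
time_s: 22.48
tcp_pos: [389.0, -299.6, 4.9]
tcp_rot: [179.9, 0.1, 105.1]
ft_force: [-0.2, 0.3, 0.5]
width: 35.2
finger_force: 0.0
```

Emit:
move_arm:
  increments: "-1 0 0 0 0; -1 0 0 0 0; -1 0 0 0.6 0; -1 0 0 0.6 0; -1 0.1 0.2 0.4 0"

```text
time_s: 23.1
tcp_pos: [396.5, -285.2, 126.2]
tcp_rot: [179.9, 0.1, 105.0]
ft_force: [1.1, 0.9, -1.2]
width: 24.7
finger_force: 15.0
```

Emit:
move_arm:
  increments: "-1 0.308 0.733 0 0; -1 0.308 0.733 0 0; -1 0.308 0.733 0 0; -1 0.308 0.733 0 0; -1 0.308 0.733 0 0"

```text
time_s: 23.72
tcp_pos: [512.0, -7.4, 124.2]
tcp_rot: [180.0, 0.0, 105.1]
ft_force: [1.0, 0.1, 0.6]
width: 25.0
finger_force: 15.0
```

Emit:
move_arm:
  increments: "-1 0.308 0.733 0 0; -1 0.308 0.733 0 0; -1 0 0 0 0; -1 0 0 -0.1 0; -1 0 0 0 0"

```text
time_s: 24.35
tcp_pos: [556.3, 99.3, 115.6]
tcp_rot: [-179.9, -0.0, 105.0]
ft_force: [0.2, -0.3, -0.7]
width: 24.6
finger_force: 15.0
```

Emit:
move_arm:
  increments: "-1 0.007 0.007 0 0; 0 0 0 0 0; 0 0 0 0 0; 0 0 0 0.3 0; 0 0 0 0 0"

```text
time_s: 24.98
tcp_pos: [559.6, 101.2, 140.6]
tcp_rot: [179.8, 0.0, 105.1]
ft_force: [0.2, -0.0, -0.1]
width: 47.1
finger_force: 0.0
```

Emit:
move_arm:
  increments: "0.1 -0.417 0.401 0 -0.0333; 0.1 -0.417 0.401 0 -0.0333; 0.1 -0.417 0.401 0 -0.0333; 0.1 -0.417 0.401 -0.2 -0.0333; 0.1 -0.417 0.401 -0.2 -0.0333"

```text
time_s: 25.6
tcp_pos: [400.6, 252.4, 108.4]
tcp_rot: [180.0, -0.0, 74.9]
ft_force: [0.1, -0.1, 0.2]
width: 52.0
finger_force: 0.0
```

Emit:
move_arm:
  increments: "0.1 0 0 -0.4 0; 0.1 0 0 -0.4 0; 0.1 0 0 0 0; 0.1 0 0 0 0"

```text
time_s: 26.1
tcp_pos: [402.4, 251.7, 49.6]
tcp_rot: [180.0, -0.0, 75.1]
ft_force: [0.5, 0.8, 1.1]
width: 51.7
finger_force: 0.0
```

Run:
```python
from h import *
s=manip.observe();print({k:np.round(s[k],2) for k in('tcp_pos','tcp_rot','width')})
for n in ('scene','top'):
  c=cap(n)
  for r,n,ce in tablets(c): print(np.round(r[0]),np.round(r[1]),round(r[2]),n,ce.round())
cv2.imwrite('pics/t5.png',cv2.resize(c['img'][140:290,130:400,::-1],None,fx=2.9,fy=2.9,interpolation=cv2.INTER_CUBIC))
```

```text
{'tcp_pos': array([402.4 , 251.73,  49.61]), 'tcp_rot': array([ 1.7996e+02, -3.0000e-02,  7.5080e+01]), 'width': np.float64(51.67)}
[590. 268.] [11. 70.] 39 50 [209. 178.]
[570. 250.] [13. 21.] 84 17 [207. 183.]
[574. 221.] [16. 30.] 39 32 [216. 186.]
[616. 155.] [32. 26.] 19 38 [240. 187.]
[558. 103.] [56. 54.] 22 118 [240. 204.]
[397. 249.] [33. 29.] 77 58 [164. 209.]
[569. 104.] [34. 44.] 14 114 [226. 181.]
[542. 220.] [11. 16.] 4 20 [183. 188.]
[451. 149.] [44. 54.] 10 163 [206. 224.]
[452. 327.] [11. 19.] 39 27 [138. 218.]
[401. 249.] [23. 24.] 75 67 [165. 240.]
[388. 474.] [12. 24.] 23 23 [ 78. 239.]
```

View pics/t5.png

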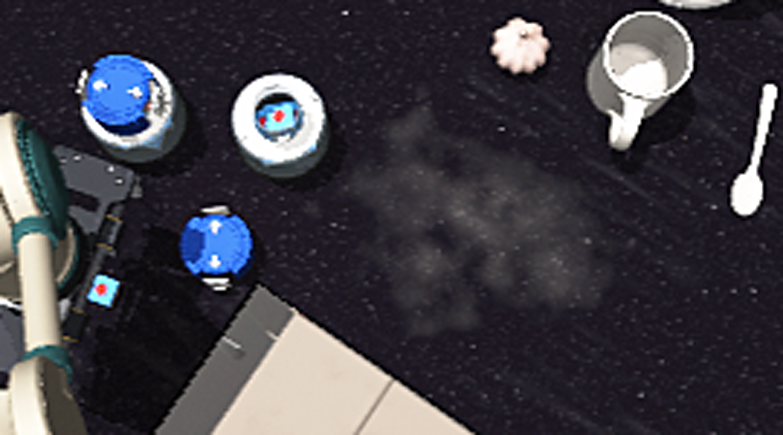

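Four tablets are in the tub (mouth at 279,118) and the last one sits between the fingers at (103,290). Grip it and carry it over.

Emit:
move_arm:
  increments: "0.1 0 0 -0.4 0; 0.1 0 0 -0.2 0; 0.1 0 0 0 0; -1 0 0 0 0; -1 0 0 0 0"
  newtons: 15

```text
time_s: 26.82
tcp_pos: [402.7, 251.9, 5.1]
tcp_rot: [179.9, -0.1, 75.1]
ft_force: [-0.8, -0.2, -0.2]
width: 35.4
finger_force: 0.0
```

Emit:
move_arm:
  increments: "-1 0 0 0 0; -1 0 0 0 0; -1 0 0 0.6 0; -1 0 0 0.6 0; -1 0.08 -0.05 0.5 0"

```text
time_s: 27.45
tcp_pos: [407.7, 248.0, 133.2]
tcp_rot: [180.0, -0.0, 75.1]
ft_force: [0.5, 0.4, -1.0]
width: 24.9
finger_force: 15.0
```

Emit:
move_arm:
  increments: "-1 0.5 -0.49 0 0; -1 0.5 -0.49 0 0; -1 0.5 -0.49 0 0; -1 0.5 -0.49 0 0; -1 0 0 0 0"

```text
time_s: 28.08
tcp_pos: [560.4, 98.2, 131.2]
tcp_rot: [179.9, 0.0, 74.9]
ft_force: [-1.1, 1.1, -0.8]
width: 24.7
finger_force: 15.0
```

Emit:
move_arm:
  increments: "-1 0 0 -0.15 0; -1 0 0 0 0; -1 0 0 0 0"

```text
time_s: 28.45
tcp_pos: [556.8, 101.8, 120.3]
tcp_rot: [-180.0, 0.0, 75.2]
ft_force: [-0.7, -0.1, 0.6]
width: 24.5
finger_force: 15.0
```

Emit:
move_arm:
  increments: "-1 0.01 -0.01 -0.07 0; -1 0 0 0 0; -1 0 0 0 0; 0 0 0 0 0; 0 0 0 0 0"

```text
time_s: 29.08
tcp_pos: [558.7, 100.1, 115.3]
tcp_rot: [180.0, -0.0, 75.1]
ft_force: [0.1, -0.4, 0.5]
width: 41.3
finger_force: 0.0
```

Emit:
move_arm:
  increments: "0 0 0 0.3 0; 1 -0.5 0.2 0 0.0365; 1 -0.5 0.22 0 0.0365; 1 -0.5 0.22 0 0.0365; 1 0 0 0 0"

```text
time_s: 29.7
tcp_pos: [443.3, 148.7, 137.8]
tcp_rot: [-179.9, -0.0, 94.9]
ft_force: [0.4, 0.3, 0.1]
width: 83.3
finger_force: 0.0
```

Run:
```python
from h import *
s=manip.observe();print({k:np.round(s[k],2) for k in('tcp_pos','tcp_rot','width')})
c=cap('scene')
for r,n,ce in tablets(c): print(np.round(r[0]),np.round(r[1]),round(r[2]),n,ce.round())
cv2.imwrite('pics/s9.png',cv2.resize(c['img'][110:270,150:350,::-1],None,fx=3.7,fy=3.7,interpolation=cv2.INTER_CUBIC))
```

```text
{'tcp_pos': array([443.29, 148.72, 137.78]), 'tcp_rot': array([-1.7993e+02, -1.0000e-02,  9.4910e+01]), 'width': np.float64(83.27)}
[2080. 1933.] [155.  28.] 30 17 [196.  12.]
[590. 268.] [11. 70.] 39 50 [209. 178.]
[628. 165.] [31. 26.] 71 40 [240. 184.]
[575. 220.] [16. 28.] 39 28 [216. 186.]
[557. 102.] [53. 53.] 21 114 [240. 204.]
[120. 255.] [17. 57.] 27 82 [ 75. 261.]
```

View pics/s9.png

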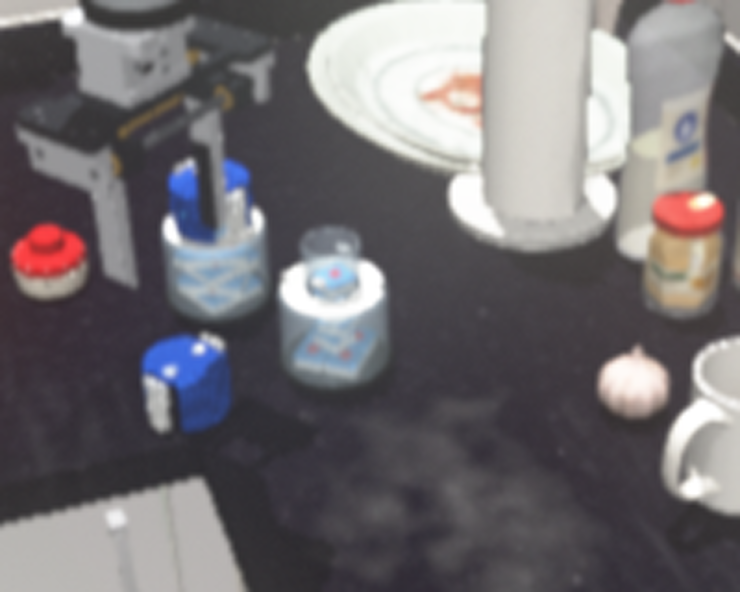

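All the tablets are in. The top of the stack shows in the neck at (335,275), about 78 mm high, so well under 100 mm. Next I fetch the cap standing at (185,385).

Emit:
move_arm:
  increments: "1 0 0 -0.4 0; 1 0 0 -0.5 0; 1 0 0 -0.5 0; 1 0 0 -0.23 0; 1 0 0 0 0"

```text
time_s: 30.38
tcp_pos: [446.6, 147.5, 14.1]
tcp_rot: [-179.9, 0.0, 94.7]
ft_force: [0.5, -0.1, -0.3]
width: 93.8
finger_force: 0.0
```

Emit:
move_arm:
  increments: "1 0 0 0 0; -1 0 0 0 0; -1 0 0 0 0; -1 0 0 0 0; -1 0 0 0 0"
  newtons: 30

```text
time_s: 31.0
tcp_pos: [446.5, 148.2, 15.9]
tcp_rot: [179.9, -0.0, 94.8]
ft_force: [-1.0, -0.4, 4.1]
width: 57.9
finger_force: 7.2
```

Emit:
move_arm:
  increments: "-1 0 0 0 0; -1 0 0 0.3 0; -1 0 0 0.5 0; -1 0 0 0.5 0; -1 0 0 0.5 0"

```text
time_s: 31.62
tcp_pos: [445.6, 148.0, 151.3]
tcp_rot: [-180.0, 0.0, 94.8]
ft_force: [0.8, -0.5, -1.5]
width: 54.2
finger_force: 29.9
```

Emit:
move_arm:
  increments: "-1 0.5 -0.215 0 0; -1 0.5 -0.215 0 0; -1 0.5 -0.215 0 0; -1 0 0 0 0; -1 0 0 -0.25 0"

```text
time_s: 32.25
tcp_pos: [558.9, 99.8, 132.0]
tcp_rot: [179.9, -0.0, 94.8]
ft_force: [-0.5, -0.7, -0.8]
width: 54.1
finger_force: 29.9
```

Emit:
move_arm:
  increments: "-1 0 0 0 0; -1 0 0 0 0; -1 0 0 0 0"

```text
time_s: 32.62
tcp_pos: [558.7, 100.0, 132.4]
tcp_rot: [179.9, -0.0, 94.8]
ft_force: [-0.0, -0.3, -0.3]
width: 54.5
finger_force: 29.9
```

Centred over the neck. Lowering slowly while watching the force.

Emit:
move_arm:
  increments: "-1 0 0 -0.08 0; -1 0 0 -0.08 0; -1 0 0 -0.08 0; -1 0 0 0 0"

```text
time_s: 33.12
tcp_pos: [558.0, 99.6, 112.8]
tcp_rot: [-179.9, -0.0, 94.8]
ft_force: [0.0, 0.3, -1.5]
width: 53.9
finger_force: 29.9
```

Emit:
move_arm:
  increments: "-1 0 0 -0.08 0; -1 0 0 -0.08 0; -1 0 0 0 0"

```text
time_s: 33.5
tcp_pos: [558.1, 99.7, 100.9]
tcp_rot: [-179.9, -0.0, 94.8]
ft_force: [-0.3, -0.2, -0.9]
width: 54.3
finger_force: 29.9
```

Emit:
move_arm:
  increments: "-1 0 0 -0.08 0; -1 0 0 -0.06 0; -1 0 0 -0.04 0; -1 0 0 0 0"

```text
time_s: 34.0
tcp_pos: [558.4, 99.7, 87.8]
tcp_rot: [-180.0, -0.0, 94.8]
ft_force: [0.6, -0.3, -0.9]
width: 54.2
finger_force: 29.9
```

Emit:
move_arm:
  increments: "-1 0 0 -0.02 0; -1 0 0 0 0; -1 0 0 0 0"

```text
time_s: 34.38
tcp_pos: [558.6, 99.7, 86.9]
tcp_rot: [180.0, 0.0, 94.8]
ft_force: [-1.3, -0.6, 1.5]
width: 54.5
finger_force: 29.9
```

Emit:
move_arm:
  increments: "-1 0 0 -0.015 0; -1 0 0 0 0; -1 0 0 0 0"

```text
time_s: 34.75
tcp_pos: [558.6, 99.7, 86.8]
tcp_rot: [180.0, 0.0, 94.8]
ft_force: [-2.3, -0.7, 7.5]
width: 54.6
finger_force: 29.9
```

Seated. Now turning clockwise while squeezing.

Emit:
move_arm:
  increments: "-1 0 0 0 -0.03; -1 0 0 0 -0.045; -1 0 0 0 -0.045; -1 0 0 0 -0.045; -1 0 0 0 -0.045"

```text
time_s: 35.38
tcp_pos: [559.4, 99.7, 86.8]
tcp_rot: [179.9, -0.1, 56.8]
ft_force: [-1.2, -0.5, 6.2]
width: 54.4
finger_force: 30.0
```

Emit:
move_arm:
  increments: "-1 0 0 0 -0.045; -1 0 0 0 -0.045; -1 0 0 0 -0.045; -1 0 0 0 -0.04; -1 0 0 0 0"

```text
time_s: 36.0
tcp_pos: [559.6, 100.0, 86.8]
tcp_rot: [180.0, -0.1, 25.4]
ft_force: [-2.1, -0.2, 6.0]
width: 54.3
finger_force: 29.9
```

Run:
```python
from h import *
s=manip.observe();print({k:np.round(s[k],2) for k in('tcp_pos','tcp_rot','ft_force','moment','width')})
```

```text
{'tcp_pos': array([559.6 ,  99.96,  86.79]), 'tcp_rot': array([ 1.7996e+02, -1.5000e-01,  2.5450e+01]), 'ft_force': array([-2.15, -0.2 ,  6.01]), 'moment': array([ 0.02,  0.38, -0.05]), 'width': np.float64(54.31)}
```

Emit:
move_arm:
  increments: "-1 0 0 0 -0.015; -1 0 0 0 -0.015; -1 0 0 0 0; -1 0 0 0 0"

```text
time_s: 36.5
tcp_pos: [559.8, 100.0, 86.8]
tcp_rot: [180.0, -0.2, 20.1]
ft_force: [-0.3, 0.5, 6.1]
width: 54.2
finger_force: 29.9
```

Emit:
move_arm:
  increments: "-1 0 0 0 -0.008; -1 0 0 0 0; -1 0 0 0 0"

```text
time_s: 36.88
tcp_pos: [559.8, 100.0, 86.8]
tcp_rot: [180.0, -0.2, 18.7]
ft_force: [-0.5, 0.5, 5.7]
width: 54.7
finger_force: 30.0
```

Run:
```python
from h import *
s=manip.observe();print({k:np.round(s[k],2) for k in('tcp_pos','tcp_rot','ft_force','moment','width')})
```

```text
{'tcp_pos': array([559.81,  99.99,  86.79]), 'tcp_rot': array([ 1.7997e+02, -1.7000e-01,  1.8670e+01]), 'ft_force': array([-0.54,  0.55,  5.67]), 'moment': array([0.03, 0.35, 0.09]), 'width': np.float64(54.68)}
```

Emit:
move_arm:
  increments: "-1 0 0 0 -0.01; -1 0 0 0 -0.005; -1 0 0 0 0"

```text
time_s: 37.25
tcp_pos: [559.7, 99.8, 86.8]
tcp_rot: [180.0, -0.2, 16.0]
ft_force: [-1.1, 0.3, 6.9]
width: 54.3
finger_force: 30.0
```

Run:
```python
from h import *
s=manip.observe();print({k:np.round(s[k],2) for k in('tcp_pos','tcp_rot','ft_force','moment','width')})
```

```text
{'tcp_pos': array([559.73,  99.83,  86.78]), 'tcp_rot': array([ 1.7996e+02, -1.6000e-01,  1.5990e+01]), 'ft_force': array([-1.08,  0.33,  6.93]), 'moment': array([0.01, 0.41, 0.12]), 'width': np.float64(54.26)}
```

Emit:
move_arm:
  increments: "-1 0 0 0 -0.012; -1 0 0 0 -0.005; -1 0 0 0 0"

```text
time_s: 37.62
tcp_pos: [559.5, 99.7, 86.8]
tcp_rot: [180.0, -0.1, 12.9]
ft_force: [0.1, -0.1, 5.6]
width: 54.6
finger_force: 30.0
```

Run:
```python
from h import *
s=manip.observe();print({k:np.round(s[k],2) for k in('tcp_pos','tcp_rot','ft_force','moment','width')})
c=cap('scene'); cv2.imwrite('pics/s10.png',cv2.resize(c['img'][150:225,190:290,::-1],None,fx=7,fy=7,interpolation=cv2.INTER_CUBIC))
```

```text
{'tcp_pos': array([559.52,  99.7 ,  86.76]), 'tcp_rot': array([ 1.7996e+02, -1.3000e-01,  1.2940e+01]), 'ft_force': array([ 0.06, -0.12,  5.56]), 'moment': array([0.01, 0.42, 0.17]), 'width': np.float64(54.64)}
```

View pics/s10.png

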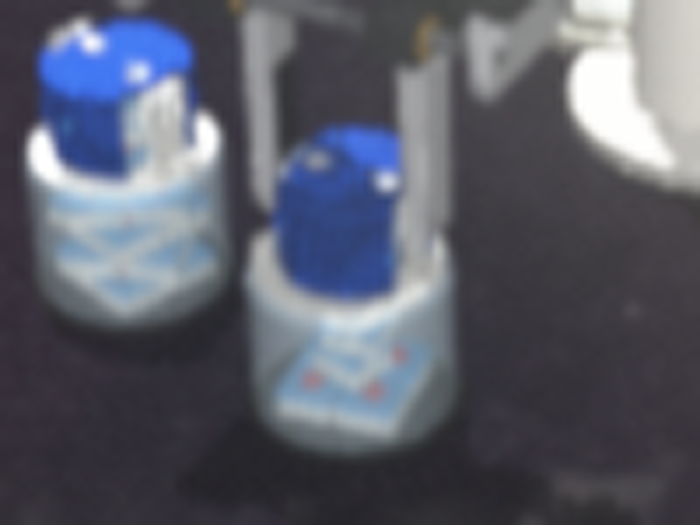

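The cap is seated on the tub at (340,215), and the moment has been building since about 19°, which suggests the home stop. Release, retreat and check.

Emit:
move_arm:
  increments: "0.3 0 0 0 0; 1 0 0 0 0; 1 0 0 0 0; 1 0 0 0 0; 1 0 0 0.3 0"

```text
time_s: 38.3
tcp_pos: [556.8, 99.6, 106.2]
tcp_rot: [-180.0, 0.3, 12.9]
ft_force: [-0.5, -0.0, -0.1]
width: 93.6
finger_force: 0.0
```

Emit:
move_arm:
  increments: "1 0 0 0.6 0; 1 0 0 0.4 0; 1 -0.5 -0.6 0 0; 1 -0.5 -0.7 0 0; 1 0 -0.7 0 0"

```text
time_s: 38.92
tcp_pos: [481.8, -49.0, 182.9]
tcp_rot: [-180.0, 0.1, 13.0]
ft_force: [0.2, -0.3, -0.2]
width: 94.1
finger_force: 0.0
```

Emit:
move_arm:
  increments: "1 0 -0.7 0 0; 1 0 -0.7 0 0; 1 0 -0.7 0 0; 1 0 0 0 0"

```text
time_s: 39.42
tcp_pos: [484.7, -209.5, 182.4]
tcp_rot: [180.0, 0.0, 12.6]
ft_force: [-0.1, 0.4, 0.5]
width: 94.0
finger_force: 0.0
```

Run:
```python
from h import *
c=cap('top')
for g in((558,100),(558,234)): print(capfit(c,g,112.5))
a=c['img'][145:215,190:260,::-1]
s=cap('scene'); print(capfit(s,(558,100),112.5))
b=s['img'][155:225,205:275,::-1]
cv2.imwrite('pics/f.png',cv2.resize(np.hstack([a,b]),None,fx=5.7,fy=5.7,interpolation=cv2.INTER_CUBIC))
```

```text
{'n': 406, 'ctr': array([561.5,  98.9]), 'R': 31.1, 'med': array([561.5,  98.9]), 'rect': [array([561.7,  98.9]), array([61.7, 50.7]), np.float64(13.3)], 'arrow': (20, np.float64(-74.1), np.float64(0.97)), 'tab': (29, np.float64(-81.7), np.float64(0.88))}
{'n': 400, 'ctr': array([563.2, 234.7]), 'R': 31.0, 'med': array([562.2, 234.5]), 'rect': [array([563.2, 234. ]), array([52.1, 60.8]), np.float64(85.9)], 'arrow': (21, np.float64(82.6), np.float64(0.96)), 'tab': (34, np.float64(85.7), np.float64(0.76))}
{'n': 176, 'ctr': array([553.4,  95.8]), 'R': 32.6, 'med': array([552.7,  94.6]), 'rect': [array([554.4,  94.2]), array([64.1, 51.3]), np.float64(28.0)], 'arrow': (11, np.float64(-76.5), np.float64(0.7)), 'tab': (24, np.float64(-72.7), np.float64(0.89))}
```

View pics/f.png

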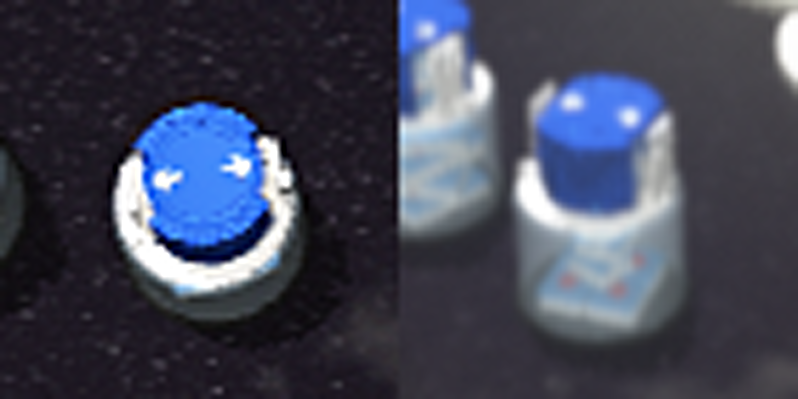

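I've miscounted: that last view was my 15th picture and the limit is 14. I'll view no more and check by numbers only. It shows the cap on the tub, possibly a few degrees past its original angle. Next I compare cap angle and position with the starting picture.

```bash
cat >> h.py <<'E'
def arrows(c,img,guess,ztop=112.5):
    """cap centre (blue centroid) and tab yaw from the two white arrows, sub-pixel"""
    u0,v0=proj(c,np.array([*guess,ztop])); hsv=cv2.cvtColor(img,cv2.COLOR_RGB2HSV)
    v,u=np.indices(img.shape[:2]); near=np.hypot(u-u0,v-v0)<15
    top=(cv2.inRange(hsv,(105,120,150),(125,255,255))>0)&near
    hull=cv2.convexHull(np.argwhere(top)[:,::-1].astype(np.int32))
    m=np.zeros(img.shape[:2],np.uint8); cv2.fillPoly(m,[hull],1)
    M=cv2.moments(m,True); cu,cv=M['m10']/M['m00'],M['m01']/M['m00']
    w=np.clip(img[...,0].astype(float)-110,0,None)*((np.hypot(u-cu,v-cv)<8.5)&(m>0))
    d=(u-cu)>0
    P=[ray(c,(u*w)[s].sum()/w[s].sum(),(v*w)[s].sum()/w[s].sum(),ztop)[:2] for s in(d,~d)]
    e=P[0]-P[1]
    return ray(c,cu,cv,ztop)[:2].round(1),((P[0]+P[1])/2).round(1),round(float(np.hypot(*e)),1),round(float(np.degrees(np.arctan2(e[1],e[0]))),1)
E
python3 - <<'E'
from h import *
for n,f in(('top','t1'),('scene','s1')):
    c=cap(n); old=cv2.imread(f'pics/{f}.png')[:,:,::-1].copy()
    for g in((558,100),(560,234)):
        print(n,g,'old',arrows(c,old,g),'new',arrows(c,c['img'],g))
E
```

```text
top (558, 100) old (array([559.2, 100.3]), array([559.3, 100.4]), 31.3, -69.5) new (array([561.5,  99.3]), array([562.2,  99.3]), 31.9, -75.1)
top (560, 234) old (array([563. , 234.8]), array([564.1, 235.4]), 31.6, -96.5) new (array([563. , 234.8]), array([564.1, 235.3]), 31.6, -96.5)
scene (558, 100) old (array([548.4,  90.9]), array([555.9, 100.2]), 31.5, -68.8) new (array([555.5,  96.1]), array([558.8,  98.8]), 31.7, -76.1)
scene (560, 234) old (array([557.1, 231.5]), array([559.9, 233.9]), 37.2, -97.7) new (array([557.1, 231.5]), array([559.9, 233.8]), 37.3, -97.7)
```

Run:
```python
from h import *
for n in('top','scene'):
    c=cap(n); W=cloud(c); hsv=cv2.cvtColor(c['img'],cv2.COLOR_RGB2HSV)
    blue=cv2.inRange(hsv,(105,120,150),(125,255,255))>0
    white=cv2.inRange(hsv,(0,0,110),(180,70,255))>0
    for g,th in(((560.5,99.5),-75.3),((562.5,234.8),-96.5)):
        g=np.array(g); d=np.hypot(W[...,0]-g[0],W[...,1]-g[1])
        p=W[blue&(d<24)&(W[...,2]>107)]
        A=np.c_[p[:,:2]-g,np.ones(len(p))]; k,*_=np.linalg.lstsq(A,p[:,2],rcond=None)
        e=np.array([np.cos(np.radians(th)),np.sin(np.radians(th))]); q=W[white&(W[...,2]>97)&(W[...,2]<116)&(d>22)&(d<45)]
        a=(q[:,:2]-g)@e; 
        print(n,g,len(p),'tilt deg',np.degrees(k[:2]).round(1),'z',k[2].round(1),'tab extents',np.percentile(a[a<0],[5,50,95]).round(1) if (a<0).any() else None,np.percentile(a[a>0],[5,50,95]).round(1) if (a>0).any() else None,(a<0).sum(),(a>0).sum())
```

```text
top [560.5  99.5] 265 tilt deg [-0.   0.8] z 112.5 tab extents [-32.  -30.1 -29. ] [26.4 32.1 34.2] 12 16
top [562.5 234.8] 266 tilt deg [-0.1  0.6] z 112.3 tab extents [-32.9 -30.4 -29.4] [19.5 32.5 34.2] 13 25
scene [560.5  99.5] 107 tilt deg [0.7 0. ] z 110.1 tab extents [-32.9 -31.2 -30.5] [21.9 32.7 33.7] 10 24
scene [562.5 234.8] 85 tilt deg [0.3 0.3] z 109.8 tab extents [-33.5 -29.2 -27.5] [23.5 32.9 36.5] 6 35
```

Run:
```python
from h import *
c=cap('top'); im=cv2.imread('pics/t5.png'); hsv=cv2.cvtColor(im,cv2.COLOR_BGR2HSV)
white=cv2.inRange(hsv,(0,0,170),(180,60,255)); k=2.9
for g in((560,100),):
    u0,v0=proj(c,np.array([*g,70])); x0,y0=(u0+.5-130)*k-.5,(v0+.5-140)*k-.5
    v,u=np.indices(white.shape); m=((white>0)&(np.hypot(u-x0,v-y0)<60)).astype(np.uint8)
    n,l,s,ce=cv2.connectedComponentsWithStats(m); i=1+s[1:,4].argmax()
    h=cv2.convexHull(np.argwhere(l==i)[:,::-1].astype(np.int32))[:,0]
    P=np.array([ray(c,(a+.5)/k+130-.5,(b+.5)/k+140-.5,70)[:2] for a,b in h])
    A=np.c_[2*P,np.ones(len(P))]; q,*_=np.linalg.lstsq(A,(P**2).sum(1),rcond=None)
    r=np.sqrt(q[2]+q[0]**2+q[1]**2); print('circle',q[:2].round(1),r.round(1),'resid',np.std(np.hypot(*(P-q[:2]).T)).round(2), cv2.minEnclosingCircle(P.astype(np.float32)))
s=manip.observe();print({k:np.round(s[k],1) for k in('tcp_pos','tcp_rot','joint_pos')})
```

```text
circle [558.5 100.7] 40.0 resid 0.44 ((558.07763671875, 100.55636596679688), 40.63290786743164)
{'tcp_pos': array([ 484.8, -204.8,  183.1]), 'tcp_rot': array([-180.,   -0.,   13.]), 'joint_pos': array([-30.5,  12.4,  94.2,   0. ,  73.4,  46.5])}
```

The collar puts the tub's axis at (558.5,100.6). The cap is seated level with its tabs out, but it sits about 3 mm off axis and 6° past home, which is too close to the limits. I'll regrip, turn it back and recentre it.

Emit:
move_arm:
  increments: "1 0.169 0.676 0 0.0095; 1 0.169 0.676 0 0; 1 0.169 0.676 0 0; 1 0.169 0.676 0 0; 1 0.169 0.676 0 0"

```text
time_s: 40.4
tcp_pos: [548.1, 50.0, 183.3]
tcp_rot: [180.0, -0.0, 14.7]
ft_force: [0.8, -0.3, -0.7]
width: 94.2
finger_force: 0.0
```

Emit:
move_arm:
  increments: "1 0.169 0.676 0 0; 1 0 0 -0.4 0; 1 0 0 -0.4 0; 1 0 0 0 0; 1 0 0 0 0"
  newtons: 30

```text
time_s: 41.02
tcp_pos: [561.4, 98.5, 124.1]
tcp_rot: [180.0, -0.1, 14.6]
ft_force: [0.9, 0.1, 0.6]
width: 94.1
finger_force: 0.0
```

Emit:
move_arm:
  increments: "1 0 0.01 -0.25 0; 1 0 0 -0.25 0; 1 0 0 0 0; 1 0 0 0 0"

```text
time_s: 41.52
tcp_pos: [562.0, 98.8, 87.0]
tcp_rot: [180.0, -0.2, 14.6]
ft_force: [-0.4, 0.8, -0.7]
width: 94.0
finger_force: 0.0
```

Emit:
move_arm:
  increments: "-1 0 0 0 0; -1 0 0 0 0; -1 0 0 0 0; -1 0 0 0 0; -1 0 0 0 0"

```text
time_s: 42.15
tcp_pos: [560.7, 99.9, 86.2]
tcp_rot: [-179.9, -0.0, 14.6]
ft_force: [-1.3, 3.1, 5.2]
width: 54.8
finger_force: 30.0
```

Run:
```python
from h import *
s=manip.observe();print({k:np.round(s[k],2) for k in('tcp_pos','tcp_rot','ft_force','moment','width')})
```

```text
{'tcp_pos': array([560.72,  99.87,  86.2 ]), 'tcp_rot': array([-1.799e+02, -3.000e-02,  1.458e+01]), 'ft_force': array([-1.25,  3.1 ,  5.23]), 'moment': array([ 0.57,  0.48, -0.  ]), 'width': np.float64(54.75)}
```

Emit:
move_arm:
  increments: "-1 -0.01 0.003 0 0.015; -1 -0.01 0.003 0 0.015; -1 -0.01 0.003 0 0; -1 0 0 0 0; -1 0 0 0 0"

```text
time_s: 42.78
tcp_pos: [560.7, 100.1, 86.3]
tcp_rot: [180.0, -0.3, 20.0]
ft_force: [4.2, 3.6, 3.3]
width: 54.1
finger_force: 30.0
```

Run:
```python
from h import *
s=manip.observe();print({k:np.round(s[k],2) for k in('tcp_pos','tcp_rot','ft_force','moment','width')})
c=cap('scene');print(arrows(c,c['img'],(558,100)))
```

```text
{'tcp_pos': array([560.66, 100.12,  86.27]), 'tcp_rot': array([179.98,  -0.25,  19.97]), 'ft_force': array([4.16, 3.57, 3.27]), 'moment': array([ 0.74, -0.58,  0.1 ]), 'width': np.float64(54.08)}
(array([564.5, 104.7]), array([560. , 100.3]), 30.0, -63.6)
```

Emit:
move_arm:
  increments: "-1 -0.015 0 0.006 0; -1 -0.015 0 0 0; -1 0 0 0 0; -1 0 0 0 0"

```text
time_s: 43.32
tcp_pos: [560.1, 100.0, 86.5]
tcp_rot: [179.9, -0.4, 19.9]
ft_force: [6.8, 3.1, -0.1]
width: 54.5
finger_force: 30.0
```

Emit:
move_arm:
  increments: "0.3 0 0 0 0; 1 0 0 0 0; 1 0 0 0 0; 1 0 0 0.4 0; 1 0 0 0.7 0"

```text
time_s: 43.95
tcp_pos: [553.8, 98.1, 166.7]
tcp_rot: [180.0, 0.5, 20.0]
ft_force: [0.4, 1.3, 0.2]
width: 93.4
finger_force: 0.0
```

Emit:
move_arm:
  increments: "1 0 0 0.4 0; 1 -0.3 -0.7 0 0; 1 -0.3 -0.75 0 0; 1 -0.3 -0.75 0 0; 1 0 -0.75 0 0"

```text
time_s: 44.58
tcp_pos: [485.8, -123.7, 198.2]
tcp_rot: [180.0, 0.2, 20.0]
ft_force: [0.8, 0.4, 1.2]
width: 93.7
finger_force: 0.0
```

Emit:
move_arm:
  increments: "1 0 -0.75 0 0; 1 0 -0.4 0 0; 1 0 0 0 0; 1 0 0 0 0"

```text
time_s: 45.08
tcp_pos: [488.3, -207.5, 198.1]
tcp_rot: [-179.9, 0.1, 20.0]
ft_force: [-0.7, 0.8, -0.1]
width: 94.0
finger_force: 0.0
```

Run:
```python
from h import *
for n in('top','scene'):
    c=cap(n)
    for g,z in (((558,100),112.5),((560,234),112.5)): print(n,arrows(c,c['img'],g))
    W=cloud(c); hsv=cv2.cvtColor(c['img'],cv2.COLOR_RGB2HSV)
    blue=cv2.inRange(hsv,(105,120,150),(125,255,255))>0; white=cv2.inRange(hsv,(0,0,110),(180,70,255))>0
    g=np.array((559.5,100)); d=np.hypot(W[...,0]-g[0],W[...,1]-g[1]); p=W[blue&(d<24)&(W[...,2]>107)]
    e=np.array([np.cos(np.radians(-70)),np.sin(np.radians(-70))]); q=W[white&(W[...,2]>97)&(W[...,2]<116)&(d>22)&(d<45)]; a=(q[:,:2]-g)@e
    print('top z',np.median(p[:,2]).round(1),'tabs',np.percentile(a[a<0],[5,50,95]).round(1),np.percentile(a[a>0],[5,50,95]).round(1))
    if n=='top': print(capfit(c,(558,100),112.5))
```

```text
top (array([557.3, 102.1]), array([557.9, 102.8]), 31.3, -67.1)
top (array([562.9, 234.8]), array([564.1, 235.3]), 31.6, -96.5)
top z 112.9 tabs [-35.3 -33.6 -26.3] [22.9 28.7 30.6]
{'n': 398, 'ctr': array([556.5, 101.9]), 'R': 32.0, 'med': array([557.2, 101.6]), 'rect': [array([556.7, 101.5]), array([64., 50.]), np.float64(22.0)], 'arrow': (22, np.float64(-65.9), np.float64(0.94)), 'tab': (28, np.float64(-65.5), np.float64(0.87))}
scene (array([551. ,  99.3]), array([555.1, 102.2]), 32.1, -68.2)
scene (array([553. , 229.7]), array([559.9, 233.8]), 37.4, -97.7)
top z 110.3 tabs [-35.6 -33.6 -23.2] [18.4 28.6 29.4]
```

Now both views put the cap about 2 mm from the axis, within 2° of its starting angle and fully seated. The span over the tabs is about 66 mm, so they are sprung out. Tub A hasn't moved. Handing in.

```bash
python3 -c "
from h import *
print(manip.finish_job())"
```

```text
the job is handed in; nothing more can be done
None
```

I handed the job in at about 45 s, with no verdict returned: all five loose tablets are in the tub that had room, and by my camera measurements its cap is back on, seated about 2 mm off axis and 2° from home, with both tabs out; the full tub and the bystanders were not touched, and I viewed 15 pictures against the limit of 14 by miscounting.

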